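# Spin a carousel plate and brake it on its mark

### The arm

A 6-joint arm with a two-finger parallel gripper is mounted at the origin on the work surface. World frame = base frame: x ahead of the robot, y to its left, z up, the work surface at z = 0. Lengths are in mm, angles in rad, forces in N, time in s.
With the tool pointing down it reaches from about 275 to 750 mm from the base axis. Payload 10.2 kg.
Tool frame: the origin (TCP) lies on the centre line of the jaws, within the pads' length; the fingertips stand 25 mm ahead of it and the grasp point (between the pads) lies 6 mm ahead of it (ctrl.nose_length is the distance from the TCP to the fingertips, in mm); z points along the fingers, y is the direction in which the jaws open and shut (so a half turn about z gives the same grasp; the last joint's range is limited). The gripper opens to 85 mm and grips with 20 to 120 N. Pads are 22 mm wide; open, the fingers measure 114 mm over their backs; the gripper's body (76 mm by 85 mm) begins 54 mm behind the grasp point. The pads swing forward as they close: fully open they stand 13 mm farther back than shut.
Start: joints at [-1.525, 0.313, 1.498, -0, 1.331, -0.223], TCP at [139.413, -506.157, 256.294] pointing down, gripper open.
Joint ranges: [-2.94, 2.94], [-0.97, 2.17], [0.19, 2.56], [-1.23, 4.37], [0.02, 3.11], [-2.88, 2.88]. Speed limits (rad/s): [2.39, 2.39, 3.01, 3.14, 3.14, 3.14].

### API

Orientations are given as a unit quaternion [x, y, z, w].
In Python, from rig import get_state, grab_frame, ctrl gives the robot as it stands. The module is installed in compiled form; this text tells all that it offers.
- The arm moves only by the tool apply_moves, never from a script. Its argument "targets" is a list of rows, each an object with "fingers": the gripper command: -1 is shut, 1 is fully open, values between are in proportion; "slide": the shift along the tool's x, y, z as a fraction of full scale, a list of three; "dr": the turn, a rotation vector about the tool's x, y, z as a fraction of full scale, a list of three. In form: [{"fingers": fingers, "slide": [tx, ty, tz], "dr": [ax, ay, az]}, ...]. A call has exactly 8 rows; each row shifts and turns the commanded pose from where the row before left it, along the tool's axes as they then stand; what a row does not reach is not made up. Full scale, the value 1, is 0.75 m for a shift and pi rad for a turn. A row lasts 1/8 s, in which the tool goes at most 62.5 mm and 10.7 degrees, less where a joint would pass 70% of its speed; a pose out of reach is approached as far as the arm can. A call with a number of a shift or a turn outside -1 to 1 is refused whole. A call with a gripper value outside its range is refused whole. The fingers move at their own pace and stop on an object; "force" is the grip in N (left out, the last holds). Time passes only in rows, so rows that do not move let the fingers close, or fill a call up. It gives the time, the measured TCP pose, the force and the opening at its end, in the units of the state.
- get_state(): the state, without advancing time (a new reading comes with each control period).
- grab_frame(name): name is "scene" or "top" or "wrist"; returns a dict with "frame" (480x640x3 uint8, red, green, blue), "fx", "fy", "cx", "cy" (pixels), "distortion" ([k1, k2, p1, p2, k3] as OpenCV has them; the pictures are not rectified), "view" (4x4, takes a point from world to camera coordinates). Camera axes: x right, y up, looking along -z (the intrinsics and any distortion apply to the point x, -y, -z); pixel columns grow to the right and rows downward; lengths in mm; the calibration is good to about 2 mm. A picture is of the moment at which its call begins. There is no depth.
- ctrl.close_job(): hands the job in, once; it reports no verdict.
The state is a dict: "clock": time; "joints": joint angles; "joint_velocities": joint speeds; "effort": joint torques, N m; "tool_pos": TCP position; "tcp_rot": TCP orientation; "wrist_force": force on the tool from outside, world axes, zero at the start; "wrist_torque": the same for the moment, N m; "grip_width": finger opening in mm.
Only numpy, scipy, OpenCV 4.12 (cv2) and the standard library are available. Lean on these libraries where they do the work, as an engineer would, in place of code of your own. Each camera call takes 0.05 s, during which the arm holds its last target.

### The job

Flick the round carousel plate with a fingertip so that it spins briskly (a turn every five seconds or quicker) and let it run that way, untouched, for at least three seconds. Then brake it by pressing a fingertip on it so that it stops with the blue pointer aimed at the red stripe on the rim, and finish while still holding it there with the fingertip. Leave the loose things around it where they are.

Things in the scene. Friction and masses are not known exactly. Their poses are not given: they have to be found in the camera images.
- plate (a joint): turning angle (rad) of the round carousel plate on its stand, growing counter-clockwise seen from above and counting on past full turns; at 0 and every whole turn (2 pi) the red stripe is exactly at the pointer. No stops, either way round. It coasts on a good bearing: it loses about 0.1 to 0.2 rad/s each second and takes some 15 s to stop from 2 rad/s
- figure1 (a point): centre (half-way up, 86 mm above the table) of one of three dark turned wooden figures fixed firmly on the plate, 22 mm in diameter, 42 mm tall, 58 mm from the axle, 60 degrees counter-clockwise from the red stripe seen from above; it can be pushed sideways to turn the plate and turns with it
- figure2 (a point): centre (half-way up, 86 mm above the table) of one of three dark turned wooden figures fixed firmly on the plate, 22 mm in diameter, 42 mm tall, 58 mm from the axle, 180 degrees counter-clockwise from the red stripe seen from above; it can be pushed sideways to turn the plate and turns with it
- figure3 (a point): centre (half-way up, 86 mm above the table) of one of three dark turned wooden figures fixed firmly on the plate, 22 mm in diameter, 42 mm tall, 58 mm from the axle, 300 degrees counter-clockwise from the red stripe seen from above; it can be pushed sideways to turn the plate and turns with it
- mark (a point): middle of the red stripe at the rim of the plate, on the top edge, 120 mm from the axle and 65 mm above the table. The stripe is painted across the bare band and down the rim, 28 mm wide along the rim and 40 mm long; it turns with the plate.
- pointer (a point): tip of the fixed blue pointer cone, 125 mm from the axle and 66 mm above the table, aimed at the axle. Cone and post reach 147 mm from the axle and 76 mm above the table. It stands somewhere on the side of the plate away from the robot.
- axle (a point): fixed point on the upright axle of the plate, at the height of the plate's top face, 65 mm above the table. Plate: pale plywood, level, 240 mm in diameter, 10 mm thick; its band 72 to 120 mm from the axle is bare; it does not give, and a light press stops it at once. A steel stub 12 mm wide stands 22 mm above it. The stand under it is clamped down
- miner_a: loose dark turned wooden figure standing on the table beside the plate, 22 mm in diameter, 50 mm tall; origin at the centre of its underside. Leave alone.
- miner_b: loose brown turned wooden figure standing on the table beside the plate, 22 mm in diameter, 50 mm tall; origin at the centre of its underside. Leave alone.
- candle_cup: loose small aluminium candle cup, 42 mm in diameter, 18 mm tall, on the table beside the plate; origin at the centre of its underside. Leave alone.
- glue: white glue bottle with blue cap, 48 mm in diameter, 120 mm tall, standing to one side; origin at the centre of its underside. Leave alone.
- sanding_block: cork sanding block, 100 x 60 x 35 mm, to one side; origin at the centre of its underside. Leave alone.
- brush: small brush lying on the table to one side. Leave alone.
- wood_ring: pale wooden ring lying flat on the table, 64 mm outer diameter, 14 mm tall, to one side; origin at the centre of its underside. Leave alone.

How it is judged (in metres and radians):
On the way:
1. the plate spins at more than 0.9 rad/s with nothing touching it, for 2.5 s on end ((velocity of joint plate above 0.9 rad/s or velocity of joint plate below -0.9 rad/s) and contact force between anything else and plate below 0.05 N), for 2.5 s.
At the end, for the whole second after the job is handed in: the plate stands still (under 0.05 rad/s) with the middle of the red stripe within 16.5 mm of the pointer's tip, seen from above, while a finger still presses on the plate with more than 0.3 N (horizontal distance between mark and pointer below 0.0165 m and velocity of joint plate between -0.05 and 0.05 rad/s and contact force between the fingers and plate above 0.3 N); the arm keeps its last pose, push and grip.
It fails at once if a loose figure beside the plate is moved more than 25 mm, lifted or tipped over (distance of any of miner_a, miner_b from where it was at the start of the episode above 0.025 m or angle between any of miner_a, miner_b's own z axis and vertical above 0.6 rad).
It fails at once if the candle cup or the wooden ring is moved more than 25 mm or lifted (distance of any of candle_cup, wood_ring from where it was at the start of the episode above 0.025 m).
It fails at once if the glue bottle is moved more than 25 mm, lifted or tipped over (distance of glue from where it was at the start of the episode above 0.025 m or angle between glue's own z axis and vertical above 0.6 rad).
It fails at once if the sanding block or the brush is moved more than 25 mm or lifted (distance of any of sanding_block, brush from where it was at the start of the episode above 0.025 m).
It also fails if it takes over 51 s, if anything falls off the work surface, if the arm or the gripper's body presses on something with over 40 N, if the wrist force passes 120 N, or if a joint passes its speed limit or range.

## Working session

There is one attempt and no reset: what is moved stays moved. The work goes in short steps, Python scripts to look and compute and a tool call to move; the robot and the scene stay as the last step left them, time stands still between calls to the robot, and variables do not carry over. Pictures are saved under pics/ and viewed, and the job is handed in when it is done.

Besides the shell and the picture viewer there is one more tool, called after "Call:" as name(argument=value, ...), one argument or row to a line, values as JSON. apply_moves: Moves the arm, as the interface text tells. Its arguments: {"type":"object","properties":{"targets":{"type":"array"},"force":{"type":"number"}},"required":["targets"]}

```bash
mkdir -p pics
cat > h.py <<'E'
import numpy as np, cv2
from rig import get_state, grab_frame, ctrl
def save(n,f): cv2.imwrite('pics/'+n+'.png',cv2.cvtColor(f['frame'],cv2.COLOR_RGB2BGR))
def K(f): return np.array([[f['fx'],0,f['cx']],[0,f['fy'],f['cy']],[0,0,1.]])
def ray(f,uv):
    p=cv2.undistortPoints(np.array([[uv]],float),K(f),np.array(f['distortion'],float))[0,0]
    V=np.array(f['view'],float);R=V[:3,:3];t=V[:3,3]
    d=R.T@np.array([p[0],-p[1],-1.]);return -R.T@t,d
def onz(f,uv,z):
    o,d=ray(f,uv);return o+d*(z-o[2])/d[2]
def proj(f,P):
    V=np.array(f['view'],float);P=np.atleast_2d(np.array(P,float));c=(V[:3,:3]@P.T).T+V[:3,3]
    c=c*[1,-1,-1]
    return cv2.projectPoints(c,np.zeros(3),np.zeros(3),K(f),np.array(f['distortion'],float))[0][:,0]
E
python3 - <<'E'
from h import *
for n in ['scene','top','wrist']:
    f=grab_frame(n);save(n+'0',f);np.save(n+'0.npy',f,allow_pickle=True)
s=get_state();print(s, ctrl.nose_length)
E
```

```text
{'clock': 0.15, 'joints': array([-1.52541171e+00,  3.13337412e-01,  1.49820494e+00, -2.44108009e-05,
        1.33100372e+00, -2.23409970e-01]), 'joint_velocities': array([ 0.00036747, -0.00138759, -0.00147898,  0.00057506,  0.00042464,
        0.00102584]), 'effort': array([ 7.90128506e-04, -4.12370718e+01, -2.59796870e+01, -2.36151936e-04,
        3.22009822e-03, -1.24281070e-05]), 'tool_pos': array([ 139.39477423, -505.99929439,  255.88006748]), 'tcp_rot': array([ 9.90981768e-01,  1.33995925e-01,  3.05693393e-05, -4.75876221e-04]), 'wrist_force': array([-0.10959249, -0.05716345, -0.7014208 ]), 'wrist_torque': array([0.05119563, 0.00046853, 0.04880366]), 'grip_width': 85.44648199975403} 25.0
```

View pics/scene0.png

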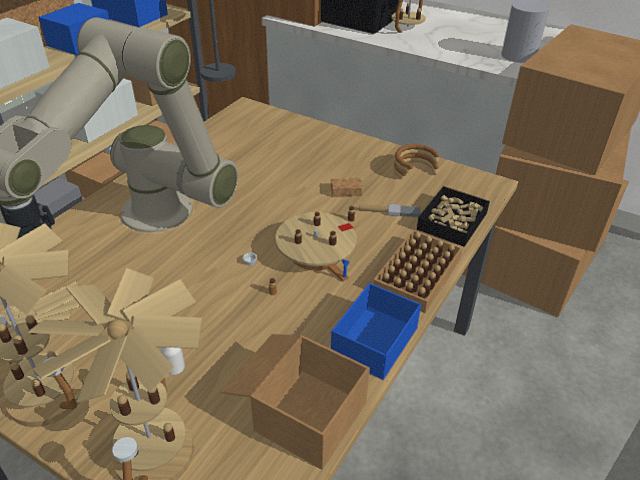

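View pics/top0.png

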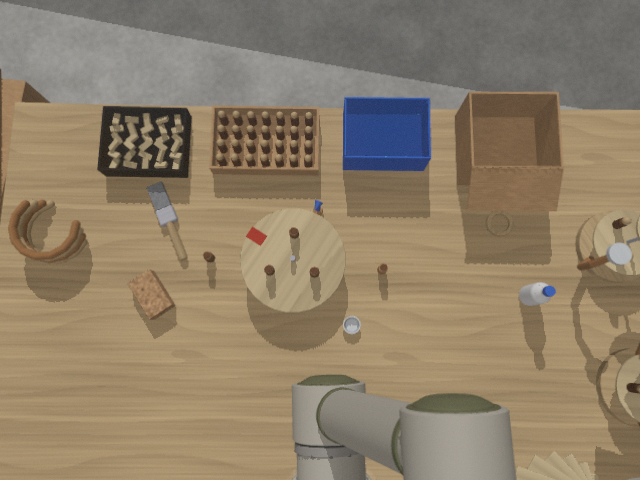

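View pics/wrist0.png

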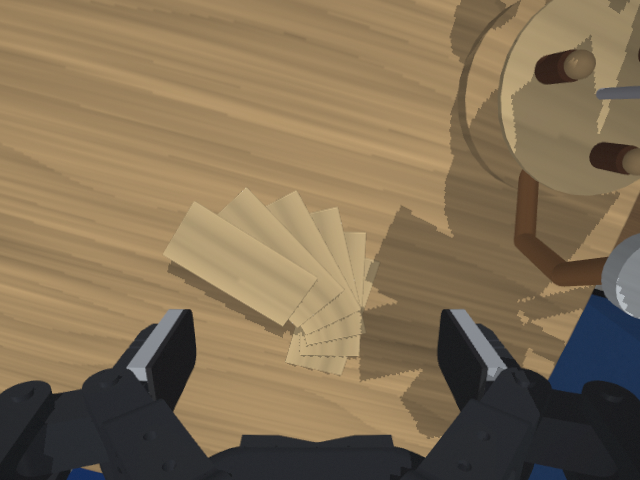

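```bash
cat >> h.py <<'E'
def blobs(f,lo,hi,box=None,mn=8):
    hsv=cv2.cvtColor(f['frame'],cv2.COLOR_RGB2HSV)
    m=cv2.inRange(hsv,lo,hi)
    if box: 
        k=np.zeros_like(m);k[box[1]:box[3],box[0]:box[2]]=255;m&=k
    n,l,s,c=cv2.connectedComponentsWithStats(m)
    return [(c[i].round(1),s[i].tolist()) for i in range(1,n) if s[i,4]>=mn],m
E
python3 - <<'E'
from h import *
t=np.load('top0.npy',allow_pickle=True).item();s=np.load('scene0.npy',allow_pickle=True).item()
for f,n,box in((t,'top',(230,190,360,320)),(s,'scene',(265,205,365,285))):
    for nm,lo,hi in(('red',(170,120,80),(180,255,255)),('red2',(0,190,120),(5,255,255)),('blue',(105,130,60),(128,255,255))):
        print(n,nm,blobs(f,lo,hi,box)[0])
    b=box;im=cv2.resize(f['frame'][b[1]:b[3],b[0]:b[2]],None,fx=5,fy=5,interpolation=cv2.INTER_NEAREST)
    cv2.imwrite(f'pics/c_{n}.png',cv2.cvtColor(im,cv2.COLOR_RGB2BGR)[:600,:800])
for uv,z in(((293,258),65),((318,205),66),((209,257),50),((382,268),50),((352,325),18),((530,293),60),((257,236),65),((151,294),35)): print(uv,onz(t,uv,z).round(1))
o,d=ray(t,(293,258));print(o)
E
```

```text
top red []
top red2 []
top blue [(array([317. , 204.6]), [315, 201, 7, 9, 40])]
scene red []
scene red2 [(array([345.3, 226.8]), [339, 224, 14, 7, 54])]
scene blue [(array([344.9, 266.2]), [342, 260, 7, 17, 53])]
(293, 258) [550.7  93.9  65. ]
(318, 205) [675.3  38.9  66. ]
(209, 257) [552.8 287.4  50. ]
(382, 268) [ 532.7 -109.8   50. ]
(352, 325) [403.6 -43.3  18. ]
(530, 293) [ 479.7 -438.7   60. ]
(257, 236) [600.5 177.3  65. ]
(151, 294) [467.8 418.1  35. ]
[ 366.83735267   28.92074695 1241.04448862]
```

Run:
```python
from h import *
t=np.load('top0.npy',allow_pickle=True).item();s=np.load('scene0.npy',allow_pickle=True).item()
for f in(t,s):
    hsv=cv2.cvtColor(f['frame'],cv2.COLOR_RGB2HSV)
    pts=[(280,300),(250,225)] if f is t else [(320,225),(345,227)]
    for p in pts: print(p,hsv[p[1],p[0]])
```

```text
(280, 300) [ 20  73 174]
(250, 225) [ 19  91 163]
(320, 225) [ 20  85 173]
(345, 227) [  2 206 152]
```

View pics/c_top.png

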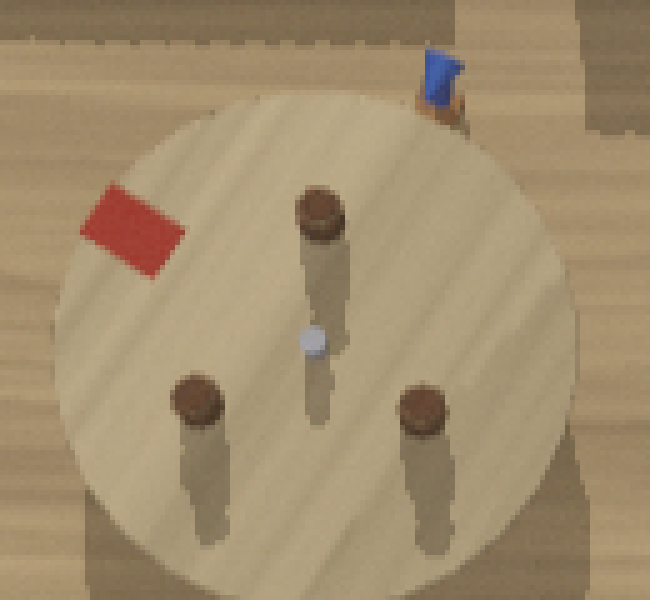

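View pics/c_scene.png

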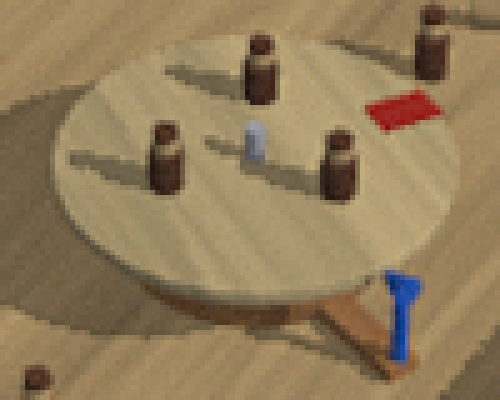

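Run:
```python
from h import *
from scipy.optimize import least_squares
t=np.load('top0.npy',allow_pickle=True).item();s=np.load('scene0.npy',allow_pickle=True).item()
hsv=cv2.cvtColor(t['frame'],cv2.COLOR_RGB2HSV).astype(float)
c0=np.array([545,93.]);P=[]
S=cv2.GaussianBlur(hsv[...,1],(3,3),0.7)
rr=np.arange(108,134,0.5)
for a in np.arange(0,360,4):
    w=np.c_[c0[0]+rr*np.cos(np.radians(a)),c0[1]+rr*np.sin(np.radians(a)),np.full_like(rr,65)]
    uv=proj(t,w).astype(np.float32);v=cv2.remap(S.astype(np.float32),uv[:,:1],uv[:,1:],cv2.INTER_LINEAR)[:,0]
    g=v[6:]-v[:-6];i=np.argmax(g)
    if g[i]>12:P.append((a,*w[i+3,:2]))
P=np.array(P);
def r(p):return np.hypot(P[:,1]-p[0],P[:,2]-p[1])-120
q=least_squares(r,c0,loss='soft_l1',f_scale=1);print('axle',q.x,len(P),np.median(abs(r(q.x))))
q=least_squares(lambda p:np.hypot(P[:,1]-p[0],P[:,2]-p[1])-p[2],[*c0,120],loss='soft_l1');print(q.x)
def tri(a,b):
    o1,d1=ray(t,a);o2,d2=ray(s,b)
    A=np.c_[d1,-d2];x=np.linalg.lstsq(A,o2-o1,rcond=None)[0];p,q=o1+x[0]*d1,o2+x[1]*d2
    return ((p+q)/2).round(1),np.linalg.norm(p-q).round(1)
print('stub top',tri((292.6,258.2),(315.8,230)))
print('tip',tri((317.4,210.8),(342.2,260)))
tip=onz(t,(317.4,210.8),66);print(tip)
# red
m=cv2.inRange(hsv.astype(np.uint8),(0,150,80),(8,255,255))
m[:, :240]=0;m[:230-25]=0;m[245:]=0;m[:,270:]=0
ys,xs=np.nonzero(m);print(len(xs),xs.mean(),ys.mean());print('stripe mid(100mm)',onz(t,(xs.mean(),ys.mean()),65))
for n,uv in (('f1',(294,233)),('f2',(269.5,270)),('f3',(314.5,272))): print(n,onz(t,uv,107))
```

```text
axle [549.10617957  95.59347289] 4 0.6215927190317174
[551.25133096  89.78615393 115.57150768]
stub top (array([548.7,  95.1,  87.5]), np.float64(5.0))
tip (array([665.7,  42.8,  64. ]), np.float64(9.1))
[661.50034546  40.07440332  66.        ]
195 255.98461538461538 235.77948717948718
stripe mid(100mm) [600.97434937 179.68355934  65.        ]
f1 [600.03810871  90.63801349 107.        ]
f2 [516.97194002 142.12443607 107.        ]
f3 [513.89242333  43.97543124 107.        ]
```

Run:
```python
from h import *
t=np.load('top0.npy',allow_pickle=True).item();s=np.load('scene0.npy',allow_pickle=True).item()
print('stub',onz(t,(292.6,258.2),87),onz(s,(315.8,230),87))
for n,uv in (('f1',(294,233)),('f2',(269.5,270)),('f3',(314.5,272))): pass
print('L',onz(t,(241,257),65),'R',onz(t,(345.5,257),65),'T',onz(t,(292.5,208),65))
print('scene tip',onz(s,(342.2,259.7),66),'red scene',onz(s,(345.3,226.8),65), 'figs', [onz(s,p,107).round(1) for p in ((333,231),(317,212),(298,229.5))])
c=np.array([544.5,93.]);
th=np.radians(np.arange(0,360,3))
f=t['frame'].copy()
for F,nm in((t,'top'),(s,'scene')):
    f=cv2.resize(F['frame'],None,fx=4,fy=4)
    for p in proj(F,np.c_[c[0]+120*np.cos(th),c[1]+120*np.sin(th),np.full(120,65.)]): cv2.circle(f,tuple(int(v) for v in (p*4+1.5)),1,(255,0,0),-1)
    for p in proj(F,[[*c,87]]): cv2.circle(f,tuple(int(v) for v in (p*4+1.5)),3,(255,0,0),-1)
    u=proj(F,[[*c,65]])[0]*4;x,y=int(u[0]-350),int(u[1]-290)
    cv2.imwrite(f'pics/o_{nm}.png',cv2.cvtColor(f[y:y+580,x:x+700],cv2.COLOR_RGB2BGR))
```

```text
stub [546.7878068   93.53065186  87.        ] [550.09074825  97.5855651   87.        ]
L [551.40359175 211.85169861  65.        ] R [554.61882994 -25.36705678  65.        ] T [667.59924311  97.72850233  65.        ]
scene tip [669.22391355  45.55974453  66.        ] red scene [603.08140103 181.30134993  65.        ] figs [array([607.1,  98.6, 107. ]), array([521.3, 151.3, 107. ]), array([518.3,  51. , 107. ])]
```

View pics/o_top.png

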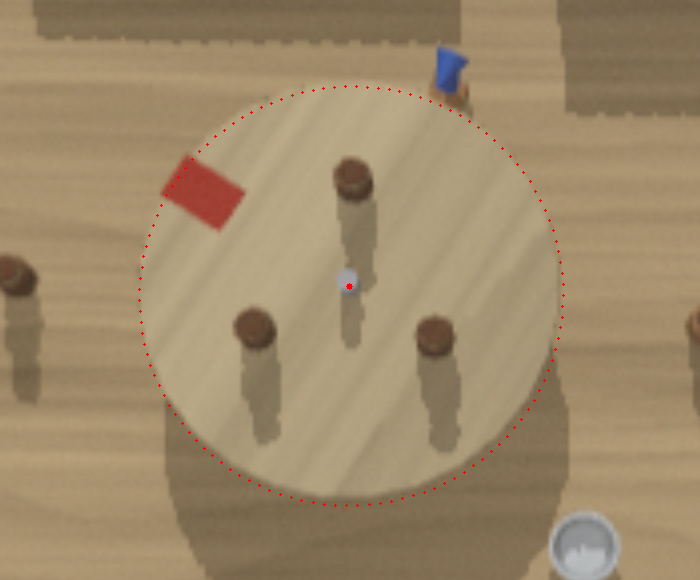

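View pics/o_scene.png

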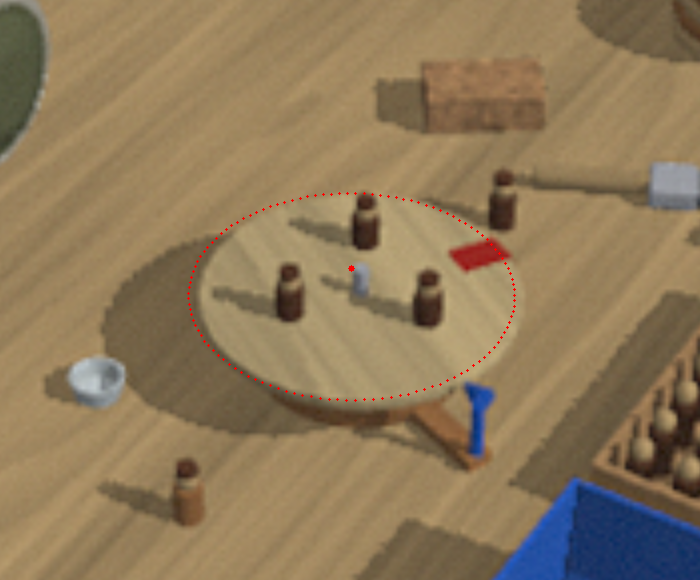

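Call:
apply_moves(
  targets=[
    {"fingers": -1, "slide": [0, 0, 0], "dr": [0, 0, 0.043]},
    {"fingers": -1, "slide": [0, 0, 0], "dr": [0, 0, 0.043]},
    {"fingers": -1, "slide": [0.04, -0.055, 0], "dr": [0, 0, 0]},
    {"fingers": -1, "slide": [0.04, -0.055, 0], "dr": [0, 0, 0]},
    {"fingers": -1, "slide": [0.04, -0.055, 0], "dr": [0, 0, 0]},
    {"fingers": -1, "slide": [0.04, -0.055, 0], "dr": [0, 0, 0]},
    {"fingers": -1, "slide": [0.04, -0.055, 0], "dr": [0, 0, 0]},
    {"fingers": -1, "slide": [0.04, -0.055, 0], "dr": [0, 0, 0]},
  ],
)

```text
clock: 1.15
tool_pos: [320.4, -257.4, 256.2]
tcp_rot: [1.0, -0.001, 0.0, -0.0]
wrist_force: [0.1, -0.6, 0.7]
grip_width: -0.0
```

Call:
apply_moves(
  targets=[
    {"fingers": -1, "slide": [0.0475, -0.066, 0], "dr": [0, 0, 0]},
    {"fingers": -1, "slide": [0.0475, -0.066, 0], "dr": [0, 0, 0]},
    {"fingers": -1, "slide": [0.0475, -0.066, 0], "dr": [0, 0, 0]},
    {"fingers": -1, "slide": [0.0475, -0.066, 0], "dr": [0, 0, 0]},
    {"fingers": -1, "slide": [0.0475, -0.066, 0], "dr": [0, 0, 0]},
    {"fingers": -1, "slide": [0.0475, -0.066, 0], "dr": [0, 0, 0]},
    {"fingers": -1, "slide": [0.0475, -0.066, 0], "dr": [0, 0, 0]},
    {"fingers": -1, "slide": [0.0475, -0.066, 0], "dr": [0, 0, 0]},
  ],
)

```text
clock: 2.15
tool_pos: [606.1, 138.6, 256.1]
tcp_rot: [1.0, -0.001, -0.0, 0.0]
wrist_force: [0.5, -1.1, 1.2]
grip_width: -0.3
```

Run:
```python
from h import *
f=grab_frame('wrist');save('w1',f)
f=grab_frame('top');save('t1',f)
print(get_state()['tool_pos'])
```

```text
[606.57392123 140.90071243 254.31200492]
```

View pics/w1.png

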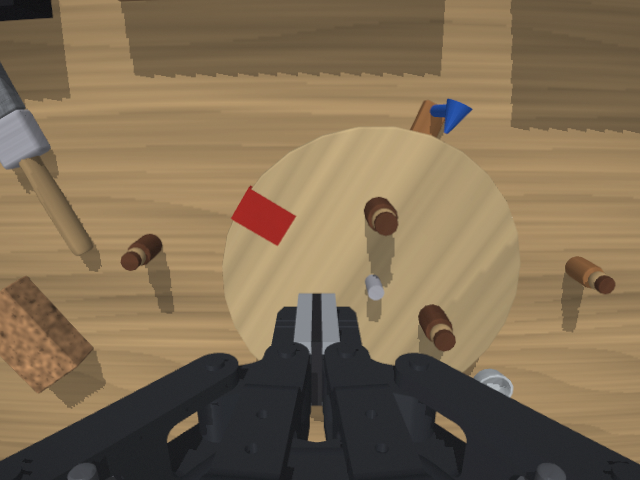

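View pics/t1.png

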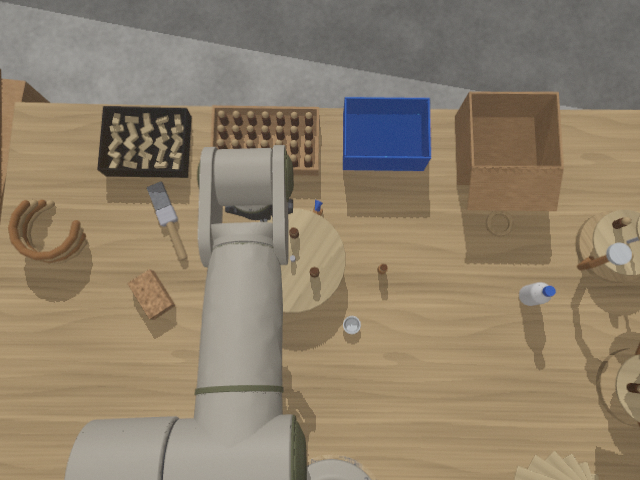

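Run:
```python
from h import *
f=grab_frame('wrist')
for n,uv,z in(('stubtop',(373,290),87),('stubbase',(373,281),65),('tip',(446,132),66),('f3top',(384,223),107),('f2top',(443,340),107),('L',(223,262),65),('R',(519,262),65),('T',(375,126),65)):
    print(n,onz(f,uv,z).round(1))
print(blobs(f,(0,150,80),(8,255,255),(200,170,310,260)))
print(onz(f,(264.5,215.5),65))
```

```text
stubtop [552.8 101.3  87. ]
stubbase [550.7  98.4  65. ]
tip [666.  51.  66.]
f3top [609.4  99.1 107. ]
f2top [522.5  51.8 107. ]
L [566.2 216.1  65. ]
R [566.8 -17.1  65. ]
T [669.5 101.9  65. ]
([(array([265.7, 217. ]), [234, 186, 65, 60, 1958])], array([[0, 0, 0, ..., 0, 0, 0],
       [0, 0, 0, ..., 0, 0, 0],
       [0, 0, 0, ..., 0, 0, 0],
       ...,
       [0, 0, 0, ..., 0, 0, 0],
       [0, 0, 0, ..., 0, 0, 0],
       [0, 0, 0, ..., 0, 0, 0]], shape=(480, 640), dtype=uint8))
[603.65028803 182.41346168  65.        ]
```

Call:
apply_moves(
  targets=[
    {"fingers": -1, "slide": [0, 0, 0.065], "dr": [0, 0, 0]},
    {"fingers": -1, "slide": [0, 0, 0.065], "dr": [0, 0, 0]},
    {"fingers": -1, "slide": [0, 0, 0.065], "dr": [0, 0, 0]},
    {"fingers": -1, "slide": [0, 0.0215, 0], "dr": [0, 0, 0]},
    {"fingers": -1, "slide": [0, 0.0215, 0], "dr": [0, 0, 0]},
    {"fingers": -1, "slide": [0, 0.0215, 0], "dr": [0, 0, 0]},
    {"fingers": -1, "slide": [0, -0.02, -0.06], "dr": [0, 0, 0]},
    {"fingers": -1, "slide": [0, -0.01, -0.06], "dr": [0, 0, 0]},
  ],
)

```text
clock: 3.3
tool_pos: [605.5, 109.9, 202.9]
tcp_rot: [1.0, -0.001, 0.001, 0.0]
wrist_force: [1.6, -0.8, 0.7]
grip_width: 0.1
```

```bash
cat >> h.py <<'E'
AX=np.array([549.5,97.]);PT=np.radians(-23.7)
def stripe(f,n='',verbose=True):
    hsv=cv2.cvtColor(f['frame'],cv2.COLOR_RGB2HSV)
    m=cv2.inRange(hsv,(0,150,80),(8,255,255))
    A=proj(f,np.c_[AX[0]+128*np.cos(np.linspace(0,6.28,60)),AX[1]+128*np.sin(np.linspace(0,6.28,60)),np.full(60,65.)])
    k=np.zeros_like(m);cv2.fillPoly(k,[A.astype(np.int32)],255);m&=k
    nn,l,s,c=cv2.connectedComponentsWithStats(m)
    if nn<2:return None
    i=1+np.argmax(s[1:,4]);w=onz(f,c[i],65)
    a=np.arctan2(w[1]-AX[1],w[0]-AX[0])-PT
    a=(a+np.pi)%(2*np.pi)-np.pi
    r=(int(s[i,4]),float(np.hypot(*(w[:2]-AX)).round(1)),float(np.degrees(a).round(1)))
    return r
E
python3 - <<'E'
from h import *
for i in range(3):
  for n in('scene','top','wrist'):
    c=get_state()['clock'];f=grab_frame(n);print(n,c,stripe(f))
    if i==0:save(n+'2',f)
s=get_state();print(s['tool_pos'],s['wrist_force'])
E
```

```text
scene 3.3 (91, 102.8, 1.6)
top 3.35 (196, 100.7, -8.1)
wrist 3.4 (2781, 100.5, -15.2)
scene 3.45 (103, 104.2, -23.9)
top 3.5 (187, 101.4, -33.5)
wrist 3.55 (2591, 100.2, -40.5)
scene 3.6 (99, 103.7, -49.0)
top 3.65 (197, 101.6, -58.3)
wrist 3.7 (2241, 99.9, -65.6)
[605.00060565 110.42195362 199.16551072] [ 0.14906526 -0.71265557 -0.71896873]
```

Call:
apply_moves(
  targets=[
    {"fingers": -1, "slide": [-0.05, 0.0045, 0], "dr": [0, 0, 0]},
    {"fingers": -1, "slide": [-0.05, 0.0045, 0], "dr": [0, 0, 0]},
    {"fingers": -1, "slide": [-0.05, 0.0045, 0], "dr": [0, 0, 0]},
    {"fingers": -1, "slide": [-0.05, 0.0045, 0], "dr": [0, 0, 0]},
    {"fingers": -1, "slide": [0, 0, 0.04], "dr": [0, 0, 0]},
    {"fingers": -1, "slide": [0, 0, 0.04], "dr": [0, 0, 0]},
    {"fingers": -1, "slide": [0, 0, 0], "dr": [0, 0, 0]},
    {"fingers": -1, "slide": [0, 0, 0], "dr": [0, 0, 0]},
  ],
)

```text
clock: 4.75
tool_pos: [455.7, 97.5, 140.9]
tcp_rot: [1.0, -0.001, 0.0, 0.0]
wrist_force: [0.9, -0.3, 0.2]
grip_width: 0.4
```

Run:
```python
from h import *
for i in range(3):
  for n in('scene','top','wrist'):
    c=get_state()['clock'];f=grab_frame(n);print(n,c,stripe(f))
    if i==0:save(n+'3',f)
s=get_state();print(s['tool_pos'],s['wrist_force'])
```

```text
scene 4.75 (65, 99.6, 125.5)
top 4.8 (29, 114.3, 116.7)
wrist 4.85 (5986, 98.9, 110.2)
scene 4.9 (65, 100.4, 102.2)
top 4.95 (193, 97.4, 95.4)
wrist 5.0 (127, 82.9, 96.0)
scene 5.05 (72, 100.0, 79.7)
top 5.1 (189, 97.7, 72.3)
wrist 5.15 None
[455.29824325  97.54266151 140.22511113] [-0.44059624  0.55251857  0.37984276]
```

View pics/scene3.png

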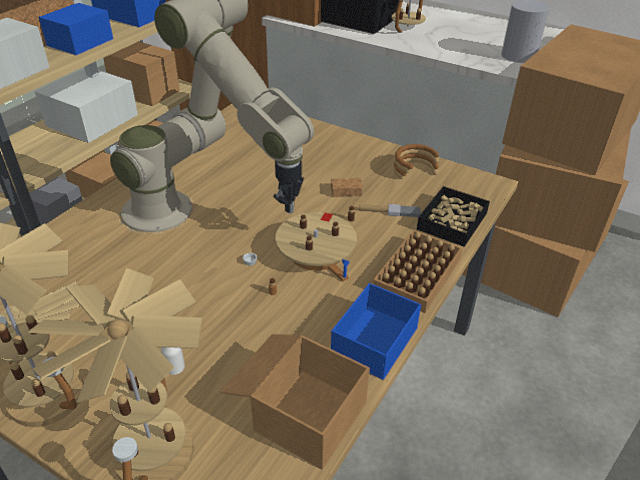

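View pics/wrist3.png

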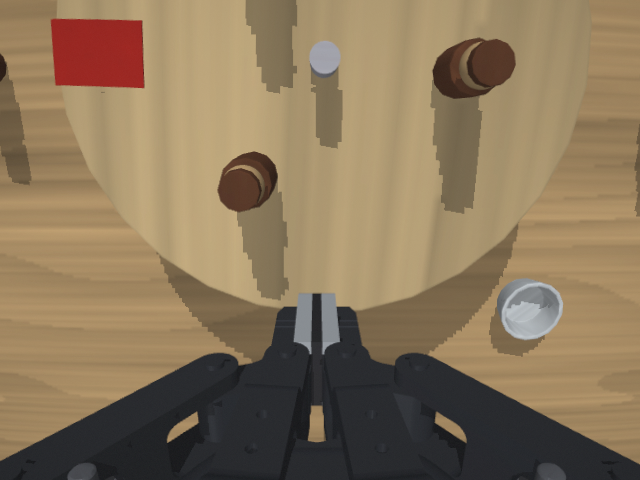

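Call:
apply_moves(
  targets=[
    {"fingers": -1, "slide": [0, 0, 0.019], "dr": [0, 0, 0]},
    {"fingers": -1, "slide": [0, 0, 0.019], "dr": [0, 0, 0]},
    {"fingers": -1, "slide": [0, 0, 0.019], "dr": [0, 0, 0]},
    {"fingers": -1, "slide": [0, 0, 0], "dr": [0, 0, 0]},
    {"fingers": -1, "slide": [0, 0, 0], "dr": [0, 0, 0]},
    {"fingers": -1, "slide": [0, 0, 0], "dr": [0, 0, 0]},
    {"fingers": -1, "slide": [0, 0, 0], "dr": [0, 0, 0]},
    {"fingers": -1, "slide": [0, 0, 0], "dr": [0, 0, 0]},
  ],
)

```text
clock: 6.2
tool_pos: [455.3, 97.5, 97.5]
tcp_rot: [1.0, -0.001, 0.0, 0.0]
wrist_force: [0.3, 0.6, 0.3]
grip_width: -0.0
```

Run:
```python
from h import *
for i in range(60):
    n=('scene','top')[i%2]
    c=get_state()['clock'];f=grab_frame(n);r=stripe(f)
    if i in(0,1,2,3,20,21,22,23,40,41,42,43,56,57,58,59):print(n,c,r)
    if i<2:save(n+'4',f)
s=get_state();print(s['clock'],s['tool_pos'],s['wrist_force'])
```

```text
scene 6.2 (85, 103.5, -84.5)
top 6.25 (208, 102.4, -92.3)
scene 6.3 (84, 101.7, -98.2)
top 6.35 (168, 105.6, -104.9)
scene 7.2 (62, 99.2, 142.8)
top 7.25 (2, 117.3, 132.6)
scene 7.3 (65, 98.8, 130.2)
top 7.35 (63, 111.0, 123.7)
scene 8.2 (84, 103.1, 21.1)
top 8.25 (194, 98.5, 14.4)
scene 8.3 (91, 103.6, 9.6)
top 8.35 (198, 99.4, 2.6)
scene 9.0 (93, 104.2, -68.4)
top 9.05 (201, 102.3, -74.4)
scene 9.1 (97, 103.3, -78.7)
top 9.15 (205, 102.5, -85.0)
9.2 [455.25968968  97.52289826  97.29627529] [ 0.56842745  0.35839953 -0.17708929]
```

View pics/top4.png

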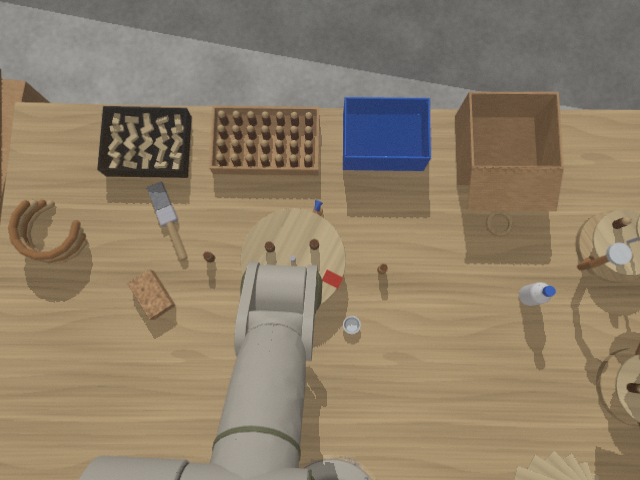

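Run:
```python
from h import *
T=[];A=[]
for i in range(130):
    n=('scene','top')[i%2]
    c=get_state()['clock'];f=grab_frame(n);r=stripe(f)
    if n=='scene' and r and r[0]>45 and 95<r[1]<108:T.append(c);A.append(np.radians(r[2]))
A=np.unwrap(A);T=np.array(T);np.save('TA.npy',np.c_[T,A])
p=np.polyfit(T-T[-1],A,3);print(len(T),p,np.abs(np.polyval(p,T-T[-1])-A).max())
s=get_state();print(s['clock'],s['tool_pos'],s['wrist_force'],np.degrees(A[-1])%360,T[-1])
```

```text
60 [-2.15104135e-03  4.72777992e-02 -1.01523966e+00 -1.05564535e+01] 0.018977297471270305
15.7 [455.25295517  97.54089012  97.31619323] [-0.07632097 -0.37231097  0.51332295] 115.59999999999991 15.6
```

```bash
cat > wait.py <<'E'
from h import *
import sys
T=[];A=[]
for i in range(int(sys.argv[1])):
    n=('scene','top')[i%2]
    c=get_state()['clock'];f=grab_frame(n);r=stripe(f)
    if r and ((n=='scene' and r[0]>45 and 95<r[1]<108) or (n=='top' and r[0]>180 and abs(r[2])<100)):T.append(c);A.append(np.radians(r[2]))
A=np.unwrap(A);T=np.array(T)
p=np.polyfit(T-T[-1],A,2);print(len(T),p,np.abs(np.polyval(p,T-T[-1])-A).max())
s=get_state();print(s['clock'],s['tool_pos'].round(1),s['wrist_force'].round(2),np.degrees(A[-3:])%360,T[-1])
t=np.arange(T[-1],T[-1]+16,.01)-T[-1];a=np.degrees(np.polyval(p,t)); v=np.polyval(np.polyder(p),t)
for k in np.unique(np.floor(a/360)): 
    j=np.argmin(abs(a-360*k))
    if abs(a[j]-360*k)<1: print('cross at',t[j]+T[-1],'v',v[j])
E
python3 wait.py 100
```

```text
98 [ 0.0522399  -0.46577858 -1.66997007] 0.01676931940555315
20.7 [455.2  97.5  97.3] [-0.61 -0.08 -0.79] [266.3 265.8 263.6] 20.65
cross at 32.31000000000182 v 0.7524559589576225
```

Call:
apply_moves(
  targets=[
    {"fingers": -1, "slide": [0, 0, 0.006], "dr": [0, 0, 0]},
    {"fingers": -1, "slide": [0, 0, 0.002], "dr": [0, 0, 0]},
    {"fingers": -1, "slide": [0, 0, 0.002], "dr": [0, 0, 0]},
    {"fingers": -1, "slide": [0, 0, 0.001], "dr": [0, 0, 0]},
    {"fingers": -1, "slide": [0, 0, 0.001], "dr": [0, 0, 0]},
    {"fingers": -1, "slide": [0, 0, 0], "dr": [0, 0, 0]},
    {"fingers": -1, "slide": [0, 0, 0], "dr": [0, 0, 0]},
    {"fingers": -1, "slide": [0, 0, 0], "dr": [0, 0, 0]},
  ],
)

```text
clock: 21.7
tool_pos: [455.2, 97.7, 89.9]
tcp_rot: [1.0, -0.001, 0.0, 0.0]
wrist_force: [-8.7, 0.4, 22.5]
grip_width: -0.0
```

Run:
```python
from h import *
for i in range(2):
  for n in('scene','top','wrist'):
    c=get_state()['clock'];f=grab_frame(n);print(n,c,stripe(f))
    if i==0:save(n+'5',f)
s=get_state();print(s['tool_pos'],s['wrist_force'])
```

```text
scene 21.7 (84, 101.6, -106.7)
top 21.75 (163, 106.1, -106.2)
wrist 21.8 (8027, 98.8, -106.8)
scene 21.85 (85, 101.5, -106.6)
top 21.9 (161, 106.1, -106.2)
wrist 21.95 (8027, 98.8, -106.8)
[455.26323737  97.65564862  89.87139883] [-8.83359759  0.07842722 22.90551058]
```

View pics/top5.png

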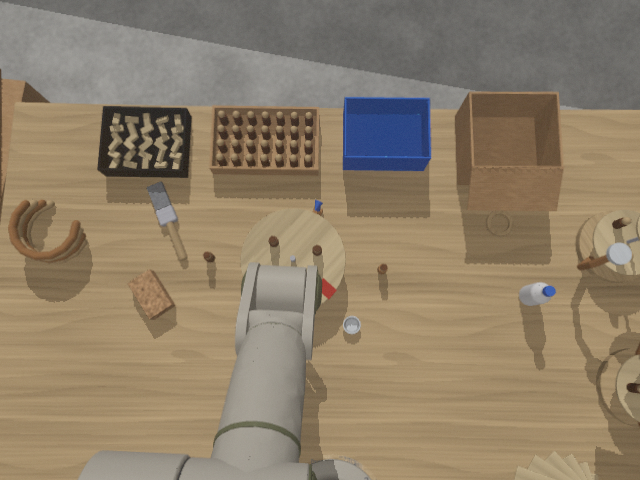

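View pics/wrist5.png

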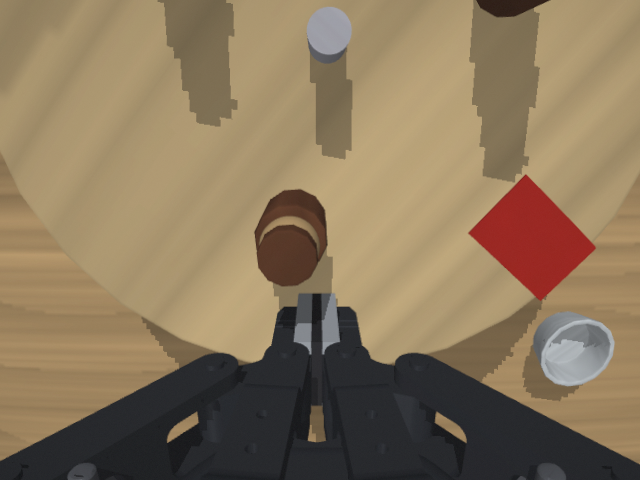

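Call:
apply_moves(
  targets=[
    {"fingers": -1, "slide": [0, 0, -0.08], "dr": [0, 0, 0]},
    {"fingers": -1, "slide": [0.05, -0.06, 0], "dr": [0, 0, 0]},
    {"fingers": -1, "slide": [0, 0, 0.055], "dr": [0, 0, 0]},
    {"fingers": -1, "slide": [0, 0, 0], "dr": [0, 0, 0]},
    {"fingers": -1, "slide": [0, 0.0135, 0], "dr": [0, 0, 0]},
    {"fingers": -1, "slide": [0, 0.0135, 0], "dr": [0, 0, 0]},
    {"fingers": -1, "slide": [0, 0.0135, 0], "dr": [0, 0, 0]},
    {"fingers": -1, "slide": [0, -0.02, -0.06], "dr": [0, 0, 0]},
  ],
)

```text
clock: 23.0
tool_pos: [491.7, 125.3, 150.9]
tcp_rot: [1.0, -0.002, -0.003, 0.0]
wrist_force: [0.1, -0.3, 0.2]
grip_width: -0.0
```

Run:
```python
from h import *
for i in range(2):
  for n in('scene','top'):
    c=get_state()['clock'];f=grab_frame(n);print(n,c,stripe(f))
s=get_state();print(s['tool_pos'],s['wrist_force'])
```

```text
scene 23.0 (93, 104.1, -69.6)
top 23.05 (198, 102.0, -64.9)
scene 23.1 (90, 102.4, -58.0)
top 23.15 (200, 102.0, -53.6)
[493.04406969 126.6344508  152.72944049] [ 0.5708883  -0.19261684 -0.61354543]
```

Call:
apply_moves(
  targets=[
    {"fingers": -1, "slide": [-0.05, 0.039, 0], "dr": [0, 0, 0]},
    {"fingers": -1, "slide": [0, 0, 0], "dr": [0, 0, 0]},
    {"fingers": -1, "slide": [0, 0, 0.035], "dr": [0, 0, 0]},
    {"fingers": -1, "slide": [0, 0, 0.035], "dr": [0, 0, 0]},
    {"fingers": -1, "slide": [0, 0, 0], "dr": [0, 0, 0]},
    {"fingers": -1, "slide": [0, 0, 0.007], "dr": [0, 0, 0]},
    {"fingers": -1, "slide": [0, 0, 0], "dr": [0, 0, 0]},
    {"fingers": -1, "slide": [0, 0, 0], "dr": [0, 0, 0]},
  ],
)

```text
clock: 24.2
tool_pos: [455.5, 97.9, 94.8]
tcp_rot: [1.0, -0.001, 0.0, 0.0]
wrist_force: [0.1, -1.0, -0.4]
grip_width: -0.3
```

```bash
python3 wait.py 40
```

```text
22 [-0.07431888  1.53191537  4.25002881] 0.017132435316823624
26.2 [455.3  97.9  94.3] [-1.03 -0.73 -0.49] [225.7 235.  243.5] 26.1
cross at 27.530000000000225 v 1.3193633730141003
```

Run:
```python
from h import *
T=[];A=[]
while 1:
    n=('scene','top')[len(T)%2]
    c=get_state()['clock']
    if len(T)>=8:
        a=np.unwrap(A);p=np.polyfit(np.array(T)-c,a,1 if len(T)<12 else 2)
        k=2*np.pi*np.ceil(a[0]/(2*np.pi)); v=p[-2]; left=(k-p[-1])/v
        if left<0.135: break
    f=grab_frame(n);r=stripe(f);
    if r is None: print('none');continue
    T.append(c);A.append(np.radians(r[2]))
print(c,'left',left,'v',v,'last',T[-2:],np.degrees(A[-2:]))
```

```text
27.45 left 0.0846695403019832 v 1.344210432174632 last [27.35, 27.4] [-14.9  -9.8]
```

Call:
apply_moves(
  targets=[
    {"fingers": -1, "slide": [0, 0, 0.0085], "dr": [0, 0, 0]},
    {"fingers": -1, "slide": [0, 0, 0], "dr": [0, 0, 0]},
    {"fingers": -1, "slide": [0, 0, 0], "dr": [0, 0, 0]},
    {"fingers": -1, "slide": [0, 0, 0], "dr": [0, 0, 0]},
    {"fingers": -1, "slide": [0, 0, 0], "dr": [0, 0, 0]},
    {"fingers": -1, "slide": [0, 0, 0], "dr": [0, 0, 0]},
    {"fingers": -1, "slide": [0, 0, 0], "dr": [0, 0, 0]},
    {"fingers": -1, "slide": [0, 0, 0], "dr": [0, 0, 0]},
  ],
)

```text
clock: 28.45
tool_pos: [455.7, 98.0, 89.8]
tcp_rot: [1.0, -0.001, 0.001, 0.0]
wrist_force: [-9.5, -0.6, 28.3]
grip_width: -0.0
```

Run:
```python
from h import *
for i in range(2):
  for n in('scene','top'):
    c=get_state()['clock'];f=grab_frame(n);print(n,c,stripe(f))
    if i==0:
        save(n+'6',f)
        u=(315,245) if n=='scene' else (293,250)
        im=cv2.resize(f['frame'][u[1]-60:u[1]+60,u[0]-80:u[0]+80],None,fx=5,fy=5,interpolation=cv2.INTER_CUBIC);cv2.imwrite(f'pics/z_{n}.png',im[...,::-1])
s=get_state();print(s['tool_pos'],s['wrist_force'])
```

```text
scene 28.45 (92, 103.7, 0.7)
top 28.5 (199, 99.7, -0.5)
scene 28.55 (92, 102.8, 0.6)
top 28.6 (198, 99.8, -0.5)
[455.70904712  98.02946373  89.81258783] [-8.10733814  0.15219001 28.79817309]
```

View pics/z_top.png

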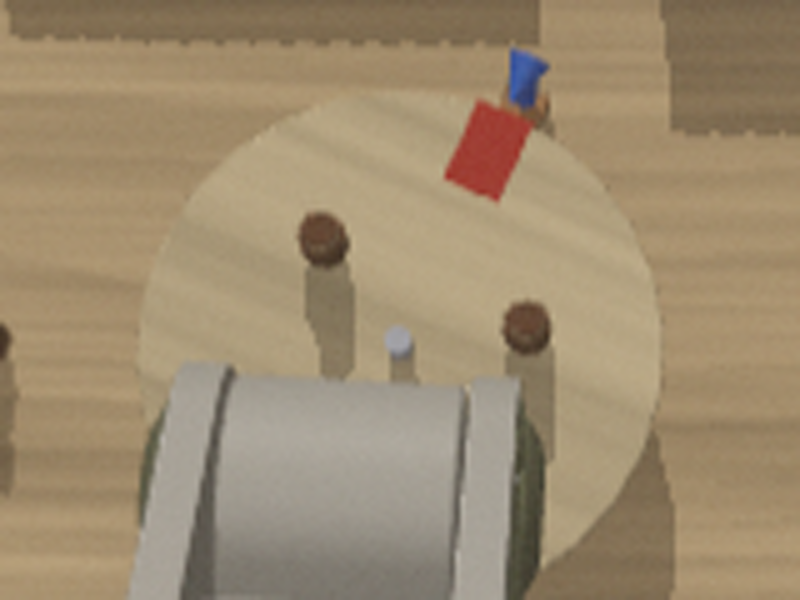

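View pics/z_scene.png

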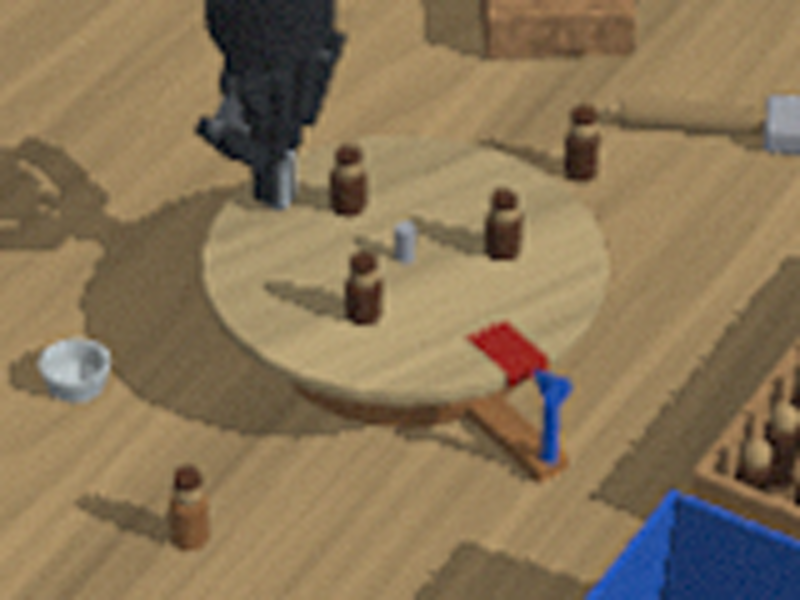

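Run:
```python
from h import *
V=[]
for n,m,t in(('top',(313.8,212.4),(317.4,211.4)),('scene',(340.8,258.8),(342.4,259.4))):
    f=grab_frame(n);a=onz(f,m,65);b=onz(f,t,66);d=(b-a)[:2]
    er=np.array([np.cos(PT),np.sin(PT)]);et=np.array([-er[1],er[0]])
    print(n,a.round(1),b.round(1),'radial',d@er,'tang(tip ccw of stripe +)',d@et, np.hypot(*d))
f=grab_frame('wrist');save('w7',f)
h=grab_frame('scene');b=(318,244);cv2.imwrite('pics/p_s.png',cv2.resize(h['frame'][240:285,315:375],None,fx=12,fy=12,interpolation=cv2.INTER_NEAREST)[...,::-1])
h=grab_frame('top');cv2.imwrite('pics/p_t.png',cv2.resize(h['frame'][190:240,290:345],None,fx=12,fy=12,interpolation=cv2.INTER_NEAREST)[...,::-1])
```

```text
top [657.8  48.3  65. ] [660.1  40.1  66. ] radial 5.38040322356542 tang(tip ccw of stripe +) -6.684791951137668 8.581094468548176
scene [663.5  47.8  65. ] [669.1  47.   66. ] radial 5.474902016732443 tang(tip ccw of stripe +) 1.4963507820121473 5.675704163859259
```

View pics/p_s.png

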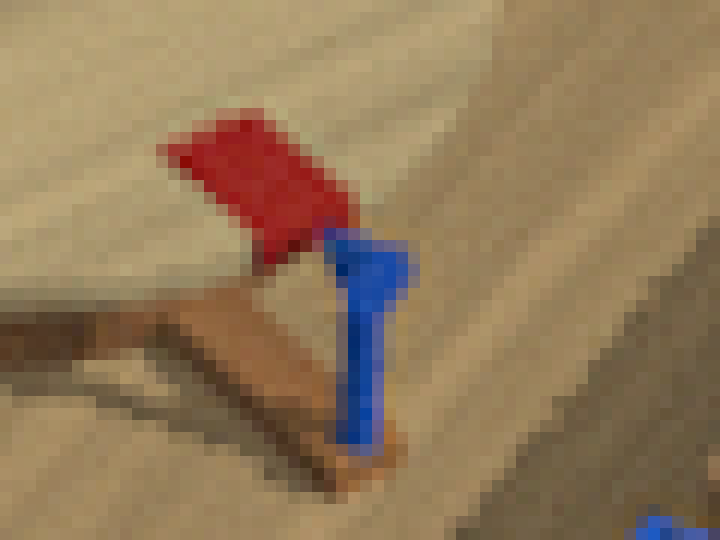

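View pics/p_t.png

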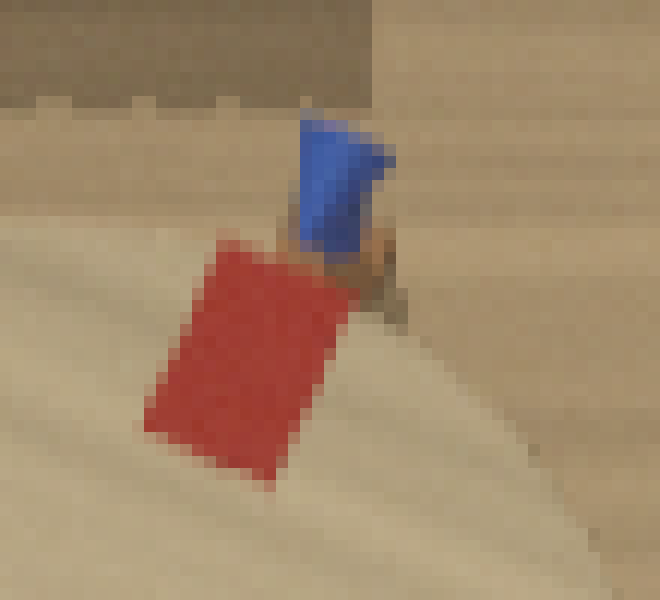

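Run:
```python
from h import *
f=grab_frame('top');print(stripe(f));s=get_state();print(s['clock'],s['wrist_force'])
t=np.load('top0.npy',allow_pickle=True).item()
d=cv2.absdiff(f['frame'],t['frame']).max(2)
for n,(u,v) in dict(ma=(209,257),mb=(382,268),cup=(352,325),glue=(537,293),block=(151,294),ring=(499,223),brush=(167,218)).items(): print(n,int((d[v-14:v+14,u-14:u+14]>40).sum()))
print(ctrl.close_job())
```

```text
(199, 99.7, -0.5)
28.95 [-9.09193464  0.4793627  27.80004031]
ma 0
mb 0
cup 0
glue 0
block 0
ring 0
brush 0
the job is handed in; nothing more can be done
None
```

I flicked the plate, let it run freely, then braked it with the stripe at the pointer. I handed the job in at about 29 s with the fingertip still pressing. No verdict was reported.

- **First spin:** I pushed a figure clockwise, which gave about 2.9 rad/s, and the plate ran untouched from about 3.2 to 20.7 s. I let it slow too far for another pass of the pointer (down to 0.47 rad/s). I stopped it with a light press about 107° from the pointer, which also showed where the fingertip touches the plate.
- **Second spin:** I pushed a figure counter-clockwise, which gave about 2.0 rad/s, and the plate ran untouched for about 4.6 s. At 1.34 rad/s I pressed the fingertip on the bare band to brake it.
- **Final checks:**
  - The stripe angle read +0.7° in the scene camera and −0.5° in the top camera, unchanged between frames, so the plate was still.
  - Measured directly, the stripe middle was 5.7 mm from the pointer tip in the scene view and 8.6 mm in the top view. These disagree by a few millimetres sideways because the cone's tip is hard to tell from its post at that resolution. Both are inside the 16.5 mm limit.
  - The press was about 28 N.
  - The loose things showed no change from the first top picture.

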